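# Spot temperature of a heat sink on the turntable jig

### The job

Fit the loose T-handle fully down onto the square shaft of the test jig, and with it turn the turntable until the heat sink faces squarely out of the open front of the clear guard, touching the jig with nothing but the handle. Leave the handle on the shaft, pick up the infrared thermometer and, without touching the jig, hold its lens about 50 mm in front of the middle of the heat sink's face, pointing square at it, still for at least one second. Then lay the thermometer back in its cradle, right way up in both saddles, with the heat sink still facing out, and do not push or knock the other things on the bench.

Things in the scene. Friction and masses are not known exactly. Their poses are not given: they have to be found in the camera images.
- jig: fixed test jig: grey base 200 x 200 x 22 mm, clear plastic guard 5 mm thick, 85 mm high from the bench, open on top and with a gap 120 mm wide in its front (jig -x). Inside, a turntable 172 mm across, top 34 mm above the bench, with components up to 80 mm above the bench and a shaft in its middle. Origin: centre of the underside, on the turntable's axis; z up, -x out through the gap
- platter (a joint): turntable angle in rad, counter-clockwise from above positive; 0 = heat sink facing squarely out of the gap (heat sink's x along jig x). Stiff enough to stay where left
- heatsink (a point): centre of the outer, finned face of the dark heat sink (face 54 mm wide, 46 mm high), the only finned block on the turntable; 66 mm from the turntable axis and 57 mm above the bench. Its axes turn with the turntable: -x points straight out of the face, z up
- shaft (a point): on the axis of the upright square shaft, at the top of its round shoulder (38 mm across), 72 mm above the bench, where the handle's underside comes to rest. Shaft 20 mm square, sides along this point's x and y, which turn with the turntable; it rises 34 mm above the shoulder, the top 10 mm tapering to 11 mm square
- handle: loose T-handle, 0.2 kg, standing on its steel hub. Hub 40 x 40 x 44 mm, with a square bore 23 mm wide, 38 mm deep, open underneath, sides along the handle's x and y, mouth chamfered 3 mm. Above it a neck 16 mm across and a black cross-bar 100 mm long (x), 16 mm wide (y), from 58 to 84 mm above the underside. Origin: centre of the underside; z up
- thermometer: infrared thermometer, 0.22 kg: grey bar 34 x 34 mm in section with a black tapering nose, 185 mm long, from x = -85 mm to the lens at x = +100 mm. Origin: on its underside, about midway between the saddles as it lies in the cradle (near its centre of mass); x along the bar towards the lens, z up; its axis is 17 mm above the underside
- lens (a point): centre of the thermometer's lens, at its front end
- spot (a point): point on the thermometer's axis 50 mm in front of the lens, where it measures
- cradle: fixed black cradle for the thermometer: base 150 x 70 x 12 mm with two saddles at x = -50 and +50 mm, each 16 mm long, floor 30 mm above the bench, cheeks up to 44 mm, 41 mm apart inside. Origin: centre of the underside on the bench; x along the thermometer lying in it, z up
- reel_stand: bystander: fixed steel post, 12 mm across, 262 mm tall, with a solder reel 60 mm across on a round foot of 80 mm. Origin: centre of the underside
- jar: bystander: loose white jar, 40 mm across, 85 mm tall. Origin: centre of the underside
- case: bystander: loose black case, 150 x 65 x 30 mm. Origin: centre of the underside, x along its length
- iron_stand: bystander: fixed black soldering-iron stand, 150 x 75 mm, with an iron rising to 0.13 m at its +x end, reaching 0.14 m from the origin. Origin: centre of the underside

How it is judged:
On the way, in this order (a step that is already met when the one before it is completed fails the run):
1. the T-handle is fully down on the square shaft: within 4 mm of its axis, underside within 5 mm of the shoulder, upright (horizontal distance between handle and shaft below 0.004 m and z of handle in the frame of shaft between -0.003 and 0.005 m and angle between handle's own z axis and vertical below 0.1 rad), for 0.2 s.
2. with the handle on the shaft, the turntable is turned so that the heat sink faces out of the gap within 0.2 rad (all of step 1 and value of joint platter between -0.2 and 0.2 rad), for 0.3 s.
3. thermometer still (20 mm/s, 0.15 rad/s) for 1 s, its spot 50 mm ahead of the lens within 15 mm of the middle of the heat sink face, its axis within 0.2 rad of square, the heat sink still facing out (distance between spot and heatsink below 0.015 m and angle between the x axis of thermometer and the x axis of heatsink, either way round below 0.2 rad and linear speed of thermometer below 0.02 m/s and angular speed of thermometer below 0.15 rad/s and value of joint platter between -0.2 and 0.2 rad), for 1 s.
At the end, for the whole second after the job is handed in: Thermometer at rest in both saddles: 30 mm along, 6 mm across, 5 mm in height, 0.12 rad in line (either way round), upright to 0.1 rad. T-handle fully down on the shaft (4 mm off axis, 5 mm off shoulder, 0.1 rad tilt). Heat sink facing out of the gap within 0.2 rad (all of step 2 and x of thermometer in the frame of cradle between -0.03 and 0.03 m and y of thermometer in the frame of cradle between -0.006 and 0.006 m and z of thermometer in the frame of cradle between 0.025 and 0.035 m and angle between the x axis of thermometer and the x axis of cradle, either way round below 0.12 rad and angle between thermometer's own z axis and vertical below 0.1 rad and linear speed of thermometer below 0.02 m/s); the robot touches nothing.
It fails at once if the robot itself presses on the jig or its turntable (over 2 N) (contact force between any of the fingers, the arm and jig above 2 N).
It fails at once if the thermometer knocks against the jig or the handle (over 2 N) (contact force between thermometer and jig above 2 N or contact force between thermometer and handle above 2 N).
It fails at once if the jar or the case is moved by more than 30 mm (distance of any of jar, case from where it was at the start of the episode above 0.03 m).
It fails at once if the robot pushes hard (over 10 N) against the reel stand or the soldering-iron stand (contact force between any of the arm, the fingers and reel_stand above 10 N or contact force between any of the arm, the fingers and iron_stand above 10 N).
It also fails if it takes over 72 s, if anything falls off the work surface, if the arm or the gripper's body presses on something with over 40 N, if the wrist force passes 120 N, or if a joint passes its speed limit or range.

### The arm

A 6-joint arm with a two-finger parallel gripper is mounted at the origin on the work surface. World frame = base frame: x ahead of the robot, y to its left, z up, the work surface at z = 0. Lengths are in m, angles in rad, forces in N, time in s.
With the tool pointing down it reaches from about 0.35 to 0.775 m from the base axis. Payload 7.3 kg.
Tool frame: the origin (TCP) lies at the very end of the fingers, on their centre line; the grasp point (between the pads) lies 19 mm behind it; z points along the fingers, y is the line along which they close (so a half turn about z gives the same grasp; the last joint's range is limited). The gripper opens to 92 mm and grips with 3 to 60 N. Pads are 19 mm wide; open, the fingers measure 130 mm over their backs; the gripper's body (75 mm by 190 mm) begins 47 mm behind the grasp point.
Start: joints at [0.968, 0.342, 1.524, -0, 1.275, -0.146], TCP at [0.232, 0.471, 0.227] pointing down, gripper open.
Joint ranges: [-2.53, 2.53], [-0.77, 2.02], [0.04, 2.7], [-1, 4.14], [0.28, 2.66], [-3.11, 3.11]. Speed limits (rad/s): [2.57, 2.57, 3.14, 3.14, 3.14, 3.14].

### API

Orientations are given as a unit quaternion [x, y, z, w].
In Python, from workcell import state, read_camera, hand_in gives the robot as it stands.
- The arm moves only by the tool jog_arm, never from a script. Its argument "plan" is one flat list of numbers, 7 for each row, row after row: the closure, from -1 (fully open) to 1 (shut), then the shift along the tool's x, y, z in cm, then the turn, a rotation vector about the tool's x, y, z in degrees. In form: [fingers, x, y, z, ax, ay, az, fingers, x, y, z, ax, ay, az, ...]. A call has 1 to 8 rows; each row is the pose to reach, as a shift and turn from the pose commanded when the call began, along the tool's axes at that moment; what a row does not reach only later rows make up. A row lasts 1/12 s, in which the tool goes at most 41.7 mm and 7.16 degrees, less where a joint would pass 70% of its speed; a pose out of reach is approached as far as the arm can. A call with a gripper value outside its range is refused whole. The fingers move at their own pace and stop on an object; "force" is the grip in N (left out, the last holds). Time passes only in rows, so rows that repeat a pose let the fingers close. It gives the time, the measured TCP pose, the force, the opening and the grip force at its end, in the units of the state.
- state(): the state, without advancing time (a new reading comes with each control period).
- read_camera(name): name is "scene" or "side" or "wrist"; returns a dict with "frame" (480x640x3 uint8, blue, green, red), "vfov" (degrees; the focal length in pixels is half the picture's height over the tangent of half this angle, whatever the lens; pixels are square), "cx", "cy" (the principal point, pixels), "cam_to_world" (4x4, takes a point from camera to world coordinates); the wrist camera has in their place "mount" (4x4, takes a point from camera to tool coordinates, whose origin is the TCP and whose axes are the flange's). Camera axes: x right, y down, z forward; pixel columns grow to the right and rows downward; lengths in m; the calibration is good to about 2 mm. A picture is of the moment at which its call begins: read the wrist's pose just before it. There is no depth.
- hand_in(): hands the job in; it is judged then, once.
The state is a dict: "time": time; "q": joint angles; "qd": joint speeds; "joint_torque": joint torques, N m; "position": TCP position; "tcp_rot": TCP orientation; "ft_force": force on the tool from outside, world axes, zero at the start; "torque": the same for the moment, N m; "width": finger opening in m; "finger_force": force on a finger pad.
Only numpy, scipy, OpenCV 4.12 (cv2) and the standard library are available. Lean on these libraries where they do the work, as an engineer would, in place of code of your own. Each camera call takes 0.05 s, during which the arm holds its last target. There are 200 camera calls.

## Working session

There is one attempt and no reset: what is moved stays moved. The work goes in short steps, Python scripts to look and compute and a tool call to move; the robot and the scene stay as the last step left them, time stands still between calls to the robot, and variables do not carry over. Pictures are saved under pics/ and viewed, at most 14 in all, crops included, and the job is handed in when it is done.

Besides the shell and the picture viewer there is one more tool, called after "Request:" as name(argument=value, ...) on one line, values as JSON. jog_arm: Moves the arm, as the interface text tells. Its arguments: {"type":"object","properties":{"plan":{"type":"array"},"force":{"type":"number"}},"required":["plan"]}

```bash
mkdir -p pics; cat > h.py <<'E'
import numpy as np, cv2
from workcell import state, read_camera, hand_in
from scipy.spatial.transform import Rotation as R
def snap(name,fn=None):
    s=state(); c=read_camera(name)
    if fn: cv2.imwrite('pics/'+fn,c['frame'])
    if 'cam_to_world' in c: M=np.array(c['cam_to_world'])
    else:
        T=np.eye(4);T[:3,:3]=R.from_quat(s['tcp_rot']).as_matrix();T[:3,3]=s['position'];M=T@np.array(c['mount'])
    f=240/np.tan(np.radians(c['vfov'])/2)
    return dict(img=c['frame'],M=M,f=f,cx=c['cx'],cy=c['cy'],s=s)
def ray(c,u,v):
    d=c['M'][:3,:3]@np.array([(u-c['cx'])/c['f'],(v-c['cy'])/c['f'],1]);return c['M'][:3,3],d/np.linalg.norm(d)
def onz(c,u,v,z):
    o,d=ray(c,u,v);return o+d*(z-o[2])/d[2]
def proj(c,p):
    q=np.linalg.inv(c['M'])@np.append(p,1);return c['f']*q[:2]/q[2]+[c['cx'],c['cy']]
E
python3 - <<'E'
from h import *
np.set_printoptions(precision=4,suppress=True)
for n in ['scene','side','wrist']:
    c=snap(n,n+'0.png');print(n,c['f'],c['cx'],c['cy']);print(c['M'])
s=state();print(s)
E
```

```text
scene 607.3171642547691 316.5818236931835 239.5197354847181
[[ 0.9002  0.3722 -0.2259  0.9544]
 [ 0.4354 -0.7675  0.4706 -0.7084]
 [ 0.0018 -0.522  -0.853   1.3593]
 [ 0.      0.      0.      1.    ]]
side 469.5239303703918 325.731848362623 242.52838870156356
[[ 0.9711 -0.1607  0.1763  0.3608]
 [-0.2379 -0.5985  0.7649 -1.0268]
 [-0.0174 -0.7848 -0.6195  0.9277]
 [ 0.      0.      0.      1.    ]]
wrist 431.6742711249254 322.61536425057227 233.59517393055418
[[ 0.441   0.8696  0.2219  0.1709]
 [ 0.8975 -0.4273 -0.1094  0.5011]
 [-0.0003  0.2474 -0.9689  0.3838]
 [ 0.      0.      0.      1.    ]]
{'time': 0.15, 'q': array([ 0.968 ,  0.3426,  1.5248,  0.    ,  1.2754, -0.146 ]), 'qd': array([ 0.0001, -0.0034, -0.0016,  0.001 ,  0.0001, -0.0007]), 'joint_torque': array([  0.0016, -43.1471, -24.4353,   0.0717,   0.0538,  -0.0001]), 'position': array([0.2314, 0.4709, 0.2262]), 'tcp_rot': array([ 0.2264,  0.974 , -0.0005, -0.0002]), 'ft_force': array([-0.5636, -1.067 ,  0.5405]), 'torque': array([-0.0048,  0.0018, -0.0103]), 'finger_force': 0.0, 'width': 0.09184165365847675}
```

View pics/scene0.png

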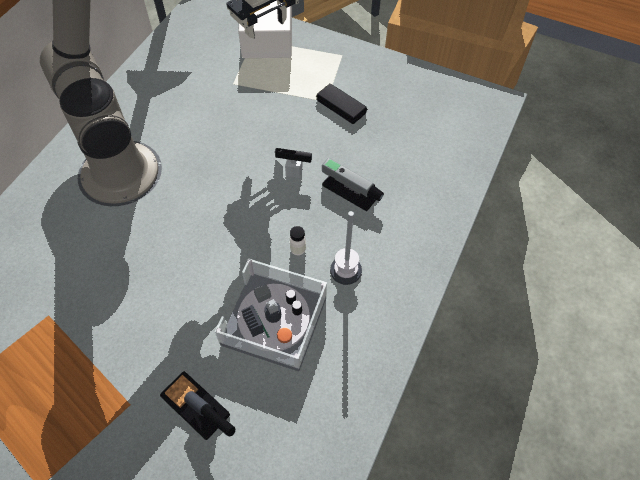

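View pics/side0.png

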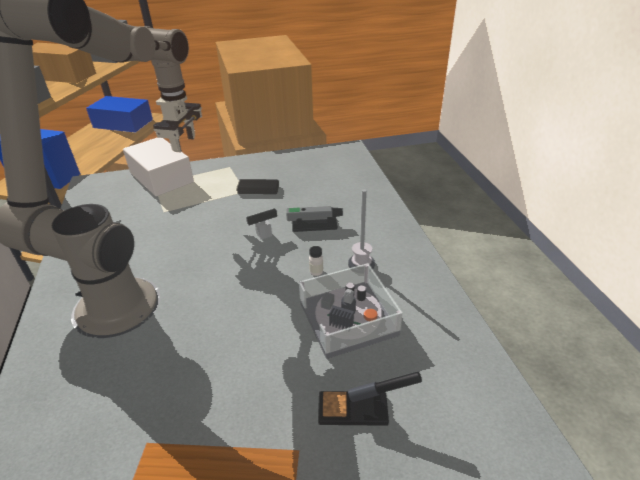

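The scene view shows the handle at (293,155), thermometer in its cradle at (352,185), jar (298,240), reel (346,265), jig (272,313), and iron stand (200,405). The side view has the heat sink at (341,317). I'll enlarge the details.

```bash
python3 - <<'E'
from h import *
a=cv2.imread('pics/scene0.png');b=cv2.imread('pics/side0.png')
def crop(i,x,y,w,h,W,H): return cv2.resize(i[y:y+h,x:x+w],(W,H),interpolation=cv2.INTER_CUBIC)
top=np.hstack([crop(a,210,255,125,125,400,400),crop(b,290,255,125,125,400,400)])
bot=np.hstack([crop(a,260,135,133,66,400,200),crop(b,240,185,120,60,400,200)])
cv2.imwrite('pics/comp.png',np.vstack([top,bot]))
np.set_printoptions(precision=4,suppress=True)
cs=snap('scene');cd=snap('side')
for n,u,v,z in [('handle bar',293,155,.071),('jar',298,252,0),('reel',346,270,0),('iron',200,405,0.01),('case',342,104,.015),('thermo',352,178,.05)]: print(n,onz(cs,u,v,z))
E
```

```text
handle bar [0.4382 0.2169 0.071 ]
jar [ 0.5676 -0.0136  0.    ]
reel [ 0.7014 -0.0077  0.    ]
iron [ 0.5514 -0.4673  0.01  ]
case [0.4592 0.4965 0.015 ]
thermo [0.6089 0.2306 0.05  ]
```

View pics/comp.png

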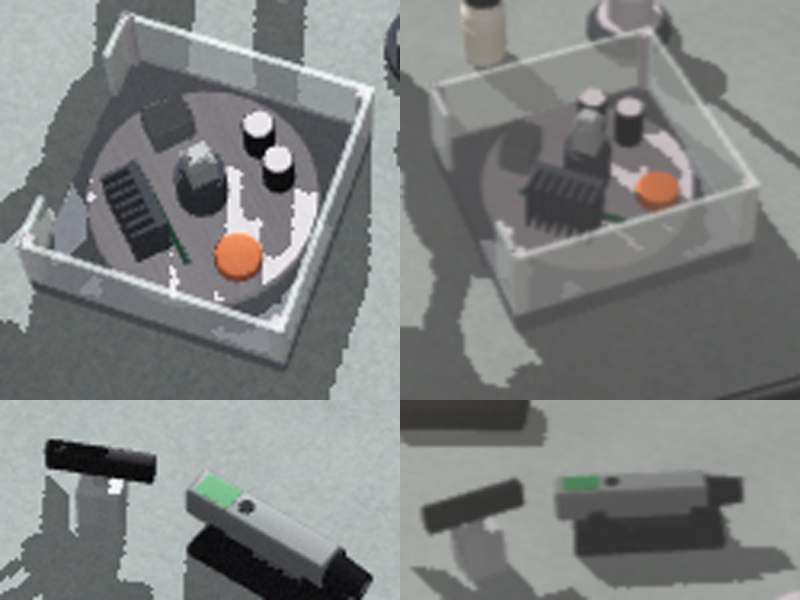

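```bash
python3 - <<'E'
from h import *
np.set_printoptions(precision=4,suppress=True)
cs=snap('scene');cd=snap('side')
S=lambda x,y:(210+x/3.2-.5+.16,255+y/3.2-.34)
P=np.array([onz(cs,*S(x,y),.085) for x,y in [(125,15),(373,90),(285,328),(25,240)]])
print(P, 'c',P.mean(0)); print([np.linalg.norm(P[i]-P[i-1]) for i in range(4)])
x=(P[1]+P[2]-P[0]-P[3]); print('jig yaw',np.degrees(np.arctan2(x[1],x[0])))
y=P[0]+P[1]-P[2]-P[3]; print(np.degrees(np.arctan2(y[1],y[0]))-90)
H=np.array([onz(cs,*S(x,y),.08) for x,y in [(103,178),(133,162),(170,245),(137,262)]])
print(H); d=H[0]-H[3]; print(np.linalg.norm(d),'hs yaw',np.degrees(np.arctan2(d[1],d[0]))-90)
print('mid',(H[0]+H[3])/2-P.mean(0))
# orange etc
print('shaft top',onz(cs,*S(203,152),.106))
S2=lambda x,y:(290+x/3.2-.34,255+y/3.2-.34)
Q=np.array([onz(cd,*S2(x-400,y),.085) for x,y in [(432,88),(650,32),(757,183),(518,255)]]);print(Q,Q.mean(0))
# thermometer axis top z=.064
C=lambda x,y:(260+x/3.008-.34,135+(y-400)/3.03-.34)
A=[onz(cs,*C(x,y),.064) for x,y in [(214,472),(188,488),(338,552),(324,585)]];print('thermo top corners',np.array(A))
B=[onz(cs,*C(x,y),.084) for x,y in [(48,441),(155,455),(46,462),(153,480)]];print('bar',np.array(B))
D=lambda x,y:(240+(x-400)/3.333-.34,185+(y-400)/3.333-.34)
B=[onz(cd,*D(x,y),.084) for x,y in [(423,508),(519,480),(523,495)]];print('bar side',np.array(B))
E
```

```text
[[ 0.4941 -0.1272  0.085 ]
 [ 0.6894 -0.1031  0.085 ]
 [ 0.7136 -0.2955  0.085 ]
 [ 0.5196 -0.3173  0.085 ]] c [ 0.6042 -0.2108  0.085 ]
[np.float64(0.19182091320932845), np.float64(0.19680969555232863), np.float64(0.19397669368418266), np.float64(0.19524414449763883)]
jig yaw 6.727739536971666
7.404980952251961
[[ 0.5438 -0.2499  0.08  ]
 [ 0.5571 -0.2294  0.08  ]
 [ 0.612  -0.2744  0.08  ]
 [ 0.5972 -0.2958  0.08  ]]
0.07041391210914737 hs yaw 49.27827949657416
mid [-0.0336 -0.0621 -0.005 ]
shaft top [ 0.6062 -0.2106  0.106 ]
[[ 0.4947 -0.1313  0.085 ]
 [ 0.6882 -0.1106  0.085 ]
 [ 0.7132 -0.2981  0.085 ]
 [ 0.5205 -0.3209  0.085 ]] [ 0.6042 -0.2152  0.085 ]
thermo top corners [[0.5334 0.2562 0.064 ]
 [0.5201 0.2295 0.064 ]
 [0.6695 0.2231 0.064 ]
 [0.6724 0.1852 0.064 ]]
bar [[0.3903 0.208  0.084 ]
 [0.4841 0.2357 0.084 ]
 [0.4    0.186  0.084 ]
 [0.495  0.2095 0.084 ]]
bar side [[0.392  0.2043 0.084 ]
 [0.4867 0.2269 0.084 ]
 [0.4864 0.2008 0.084 ]]
```

Jig centre is about (0.604,-0.213) with yaw about 7°, and the platter is at roughly +50°. The handle is near (0.438,0.209), yaw about 15°, and the thermometer's yaw is about -15°. Next I'll move above the handle for a wrist view.

```bash
cat >> h.py <<'E'
def goto(p,yawY,s=None):
    """shift (cm) and turn (deg) to reach TCP p, tool down, tool y at world yaw yawY (deg)"""
    s=s or state(); Rm=R.from_quat(s['tcp_rot']); a=np.radians(yawY)
    y=np.array([np.cos(a),np.sin(a),0]); z=np.array([0,0,-1.]); T=R.from_matrix(np.c_[np.cross(y,z),y,z])
    d=Rm.inv().apply(np.array(p)-s['position'])*100; r=(Rm.inv()*T).as_rotvec(degrees=True)
    print('t',s['time'],'pos',np.round(s['position'],4),'shift',np.round(d,2),'turn',np.round(r,2))
E
python3 -c "
from h import *
goto([.438,.209,.24],105)"
```

```text
t 0.35 pos [0.2315 0.4711 0.2266] shift [-30.09 -14.42  -1.34] turn [-1.000e-02 -1.000e-02 -4.117e+01]
```

Request:
jog_arm(plan=[-1,-30.1,-14.4,-1.3,0,0,-41,-1,-30.1,-14.4,-1.3,0,0,-41,-1,-30.1,-14.4,-1.3,0,0,-41,-1,-30.1,-14.4,-1.3,0,0,-41,-1,-30.1,-14.4,-1.3,0,0,-41,-1,-30.1,-14.4,-1.3,0,0,-41,-1,-30.1,-14.4,-1.3,0,0,-41,-1,-30.1,-14.4,-1.3,0,0,-41])

```text
time: 1.02
position: [0.4193, 0.2329, 0.2387]
tcp_rot: [-0.131, 0.991, 0.0, 0.0]
ft_force: [0.6, 0.2, 0.4]
width: 0.092
finger_force: 0.0
```

Request:
jog_arm(plan=[-1,0,0,0,0,0,0,-1,0,0,0,0,0,0])

```text
time: 1.18
position: [0.4196, 0.2329, 0.2385]
tcp_rot: [-0.127, 0.992, 0.0, -0.0]
ft_force: [-1.0, 0.8, -0.3]
width: 0.0923
finger_force: 0.0
```

```bash
python3 -c "
from h import *
goto([.438,.209,.24],105)
snap('wrist','w1.png')"
```

```text
t 1.1833 pos [0.4196 0.2329 0.2385] shift [-1.18 -2.77 -0.16] turn [ 0.01  0.   -0.45]
```

View pics/w1.png

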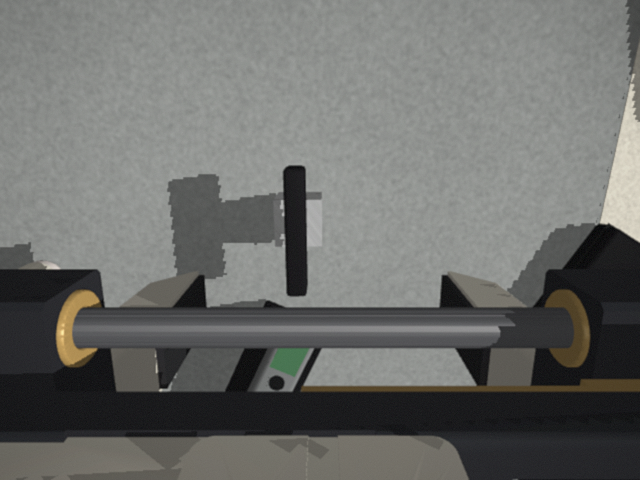

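The wrist view shows the black bar clearly, from (294,167) to (298,295). I'll fit it on plane z=0.084, and also measure the jar, case and thermometer outlines from the scene camera.

```bash
python3 - <<'E'
from h import *
np.set_printoptions(precision=4,suppress=True)
c=snap('wrist'); g=cv2.cvtColor(c['img'],cv2.COLOR_BGR2GRAY)
m=np.zeros_like(g); m[150:300,275:313]=(g[150:300,275:313]<50)*255
k=max(cv2.findContours(m,0,1)[0],key=cv2.contourArea); r=cv2.minAreaRect(k); print(r,cv2.boundingRect(k))
B=cv2.boxPoints(r)
for z in (.084,.071):
    P=np.array([onz(c,u,v,z)[:2] for u,v in B]); r2=cv2.minAreaRect(P.astype(np.float32)*1000); print(z,r2)
p=cv2.boxPoints(r2).mean(0)/1000
goto([p[0],p[1],.24],105)
E
```

```text
((293.0152893066406, 231.0221710205078), (128.20960998535156, 21.102128982543945), 89.14490509033203) (282, 167, 23, 129)
0.084 ((436.2098388671875, 216.9637451171875), (98.74581909179688, 16.341461181640625), 14.888702392578125)
0.071 ((439.6536865234375, 216.92205810546875), (102.85962677001953, 17.022241592407227), 14.888689041137695)
t 1.2833 pos [0.4181 0.2348 0.2384] shift [-1.63 -2.28 -0.17] turn [ 0.03 -0.03 -0.2 ]
```

Request:
jog_arm(plan=[-1,-1.6,-2.0,6,0,0,0,-1,-1.6,-2.0,12,0,0,0,-1,-1.6,-2.0,12,0,0,0,-1,-1.6,-2.0,12,0,0,0,-1,-1.6,-2.0,12,0,0,0])

```text
time: 1.7
position: [0.4373, 0.2201, 0.1176]
tcp_rot: [-0.13, 0.992, -0.0, -0.002]
ft_force: [1.0, -0.7, 0.5]
width: 0.0919
finger_force: 0.0
```

```bash
python3 - <<'E'
from h import *
np.set_printoptions(precision=4,suppress=True)
for i in range(3):
  c=snap('wrist','w2.png'); g=cv2.cvtColor(c['img'],cv2.COLOR_BGR2GRAY)
  print(c['s']['position'],c['s']['tcp_rot'])
cs=snap('scene','s2.png');snap('side','d2.png')
a=cv2.imread('pics/w2.png');b=cv2.imread('pics/s2.png')[120:270,200:400]
d=cv2.imread('pics/d2.png')[150:300,200:400]
cv2.imwrite('pics/c2.png',np.hstack([cv2.resize(a,(400,300)),np.vstack([cv2.resize(b,(400,300)),cv2.resize(d,(400,300))])[:300]]) if 0 else np.vstack([cv2.resize(a,(400,300)),cv2.resize(b,(400,300))]))
E
```

```text
[0.4373 0.2201 0.1176] [-0.1299  0.9915 -0.0003 -0.0024]
[0.4389 0.2206 0.1196] [-0.1299  0.9915  0.0001  0.0001]
[0.4398 0.2207 0.1207] [-0.1299  0.9915  0.0004  0.0015]
```

View pics/c2.png

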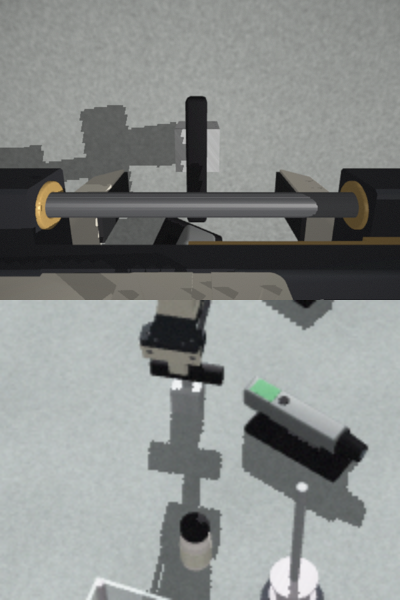

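The bar is seen between the fingers, its robot-side end at about (314,155) in full-image pixels. I'll remeasure from this closer view.

```bash
python3 - <<'E'
from h import *
np.set_printoptions(precision=4,suppress=True)
Q=[]
for i in range(4):
  c=snap('wrist'); g=cv2.cvtColor(c['img'],cv2.COLOR_BGR2GRAY)
  e=[]
  for v in (180,240):
    r=np.where(g[v,270:360]<60)[0]; e.append((270+(r.min()+r.max())/2,v, r.max()-r.min()+1))
  u=int(e[0][0]); top=np.where(g[100:200,u]<60)[0].min()+100
  p=onz(c,e[0][0],e[0][1],.084);q=onz(c,e[1][0],e[1][1],.084); d=(q-p)/np.linalg.norm(q-p); t=onz(c,u+.0,top,.084)
  Q.append(np.r_[t+d*.05,np.degrees(np.arctan2(d[1],d[0])),c['s']['position']])
print(e,top);print(np.array(Q)); q=np.mean(Q,0);print(q)
goto([q[0],q[1],.055],90+q[3])
E
```

```text
[(np.float64(315.5), 180, np.int64(34)), (np.float64(315.5), 240, np.int64(32))] 156
[[ 0.4374  0.2165  0.084  14.6061  0.4401  0.2202  0.1209]
 [ 0.437   0.2171  0.084  15.086   0.44    0.22    0.1206]
 [ 0.4371  0.217   0.084  15.0763  0.4398  0.2198  0.1202]
 [ 0.4374  0.2166  0.084  14.6096  0.4396  0.2196  0.1198]]
[ 0.4372  0.2168  0.084  14.8445  0.4399  0.2199  0.1204]
t 2.15 pos [0.4395 0.2195 0.1195] shift [ 0.3  -0.2   6.45] turn [ 0.01  0.11 -0.01]
```

Request:
jog_arm(plan=[-1,0.3,-0.2,3,0,0,0,-1,0.3,-0.2,6.2,0,0,0,-1,0.3,-0.2,6.4,0,0,0,1,0.3,-0.2,6.4,0,0,0,1,0.3,-0.2,6.4,0,0,0,1,0.3,-0.2,6.4,0,0,0,1,0.3,-0.2,6.4,0,0,0,1,0.3,-0.2,6.4,0,0,0], force=45)

```text
time: 2.82
position: [0.4375, 0.2168, 0.0557]
tcp_rot: [-0.129, 0.992, 0.0, 0.001]
ft_force: [0.1, 0.9, 0.1]
width: 0.0632
finger_force: 0.0
```

Request:
jog_arm(plan=[1,0,0,0,0,0,0,1,0,0,0,0,0,0,1,0,0,0,0,0,0])

```text
time: 3.07
position: [0.4368, 0.2166, 0.0547]
tcp_rot: [-0.129, 0.992, 0.0, 0.0]
ft_force: [0.6, 0.1, -0.2]
width: 0.043
finger_force: 0.0
```

Request:
jog_arm(plan=[1,0,0,0,0,0,0,1,0,0,0,0,0,0,1,0,0,0,0,0,0,1,0,0,0,0,0,0,1,0,0,0,0,0,0,1,0,0,0,0,0,0,1,0,0,0,0,0,0])

```text
time: 3.65
position: [0.4366, 0.2165, 0.0543]
tcp_rot: [-0.129, 0.992, 0.0, -0.0]
ft_force: [-0.2, -0.9, -1.3]
width: 0.0159
finger_force: 45.0
```

Request:
jog_arm(plan=[1,0,0,-4,0,0,0,1,0,0,-8,0,0,0,1,0,0,-12,0,0,0,1,0,0,-16,0,0,0,1,0,0,-18,0,0,0,1,0,0,-18,0,0,0])

```text
time: 4.15
position: [0.4389, 0.2173, 0.2395]
tcp_rot: [-0.129, 0.992, 0.001, 0.005]
ft_force: [0.8, 0.0, -1.5]
width: 0.0158
finger_force: 45.0
```

```bash
python3 -c "
from h import *
goto([.50,-.20,.24],58)"
```

```text
t 4.15 pos [0.4389 0.2173 0.2395] shift [  4.77 -41.9   -0.12] turn [ 0.26  0.52 46.83]
```

Request:
jog_arm(plan=[1,4.8,-41.9,-1,0,0,46.8,1,4.8,-41.9,-1,0,0,46.8,1,4.8,-41.9,-1,0,0,46.8,1,4.8,-41.9,-1,0,0,46.8,1,4.8,-41.9,-1,0,0,46.8,1,4.8,-41.9,-1,0,0,46.8,1,4.8,-41.9,-1,0,0,46.8,1,4.8,-41.9,-1,0,0,46.8])

```text
time: 4.82
position: [0.4839, -0.115, 0.2408]
tcp_rot: [0.277, 0.961, 0.0, -0.001]
ft_force: [1.2, 0.4, -2.3]
width: 0.0157
finger_force: 45.0
```

Request:
jog_arm(plan=[1,0,0,0,0,0,0])

```text
time: 4.9
position: [0.485, -0.12, 0.2407]
tcp_rot: [0.278, 0.96, -0.001, -0.0]
ft_force: [0.2, -0.1, -1.7]
width: 0.0158
finger_force: 45.0
```

```bash
python3 -c "
from h import *
goto([.647,-.24,.26],58)"
```

```text
t 4.9 pos [ 0.485  -0.12    0.2407] shift [-20.11  -1.49  -1.92] turn [-0.16  0.02 -0.33]
```

Request:
jog_arm(plan=[1,-20.1,-1.5,-2,0,0,0,1,-20.1,-1.5,-2,0,0,0,1,-20.1,-1.5,-2,0,0,0,1,-20.1,-1.5,-2,0,0,0,1,-20.1,-1.5,-2,0,0,0,1,-20.1,-1.5,-2,0,0,0,1,-20.1,-1.5,-2,0,0,0])

```text
time: 5.48
position: [0.6477, -0.233, 0.2578]
tcp_rot: [0.276, 0.961, 0.001, -0.003]
ft_force: [-0.6, 1.3, -1.7]
width: 0.0158
finger_force: 45.0
```

```bash
python3 -c "
from h import *
snap('wrist');c=snap('wrist','w3.png')
goto([.647,-.24,.26],58)
import pickle;pickle.dump(c,open('w3.pkl','wb'))
cv2.imwrite('pics/w3c.png',cv2.resize(c['img'][:330],(800,412)))"
```

```text
t 5.5833 pos [ 0.6466 -0.2315  0.2604] shift [-0.48 -0.69  0.04] turn [-0.01 -0.21  0.05]
```

View pics/w3c.png

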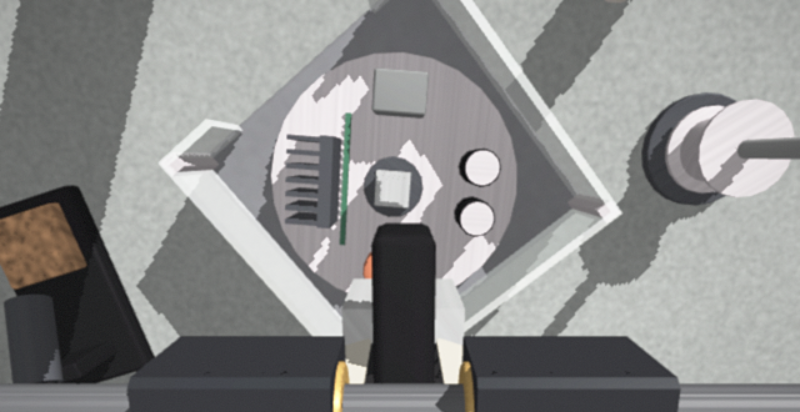

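The wrist view shows the shaft top at about (314,150) in full-image pixels, nearly aligned with the tool. The guard's diagonal corners are at (130,130) and (496,170), with the heat sink on the left. Now I'll calculate positions.

```bash
python3 - <<'E'
from h import *
import pickle
np.set_printoptions(precision=4,suppress=True)
c=pickle.load(open('w3.pkl','rb')); S=lambda x,y:(x/1.25-.1,y/1.25-.1)
print('tcp at shot',c['s']['position'])
a=onz(c,*S(162,163),.085)[:2];b=onz(c,*S(620,212),.085)[:2];d=b-a
print('corners',a,b,np.linalg.norm(d)*1000,'mid',(a+b)/2,'yaw',np.degrees(np.arctan2(d[1],d[0]))-45)
p=onz(c,*S(350,113),.06);q=onz(c,*S(343,243),.06);e=p-q;print('pcb x yaw',np.degrees(np.arctan2(e[1],e[0]))-90)
g=cv2.cvtColor(c['img'],cv2.COLOR_BGR2GRAY)
roi=g[130:175,290:345];print(cv2.resize(roi,(28,23),interpolation=cv2.INTER_AREA))
for t in (170,190):
    m=(roi>t).astype(np.uint8)*255
    n,l,st,ce=cv2.connectedComponentsWithStats(m)
    i=l[20,24]; k=cv2.findContours((l==i).astype(np.uint8),0,1)[0][0]+np.array([290,130])
    r=cv2.minAreaRect(k);print(t,r,onz(c,*r[0],.106))
    P=np.array([onz(c,*x,.106)[:2]*1000 for x in cv2.boxPoints(r)],np.float32);print(cv2.minAreaRect(P))
# platter circle
pts=[S(x,y) for x,y in [(272,165),(517,155),(397,52),(290,100),(497,95),(283,225)]]
W=np.array([onz(c,*x,.034)[:2] for x in pts]);A=np.c_[2*W,np.ones(len(W))];s=np.linalg.lstsq(A,(W**2).sum(1),rcond=None)[0];print('circle',s[:2],np.sqrt(s[2]+s[0]**2+s[1]**2))
E
```

```text
tcp at shot [ 0.6469 -0.2321  0.2591]
corners [ 0.5167 -0.3207] [ 0.6882 -0.1012] 278.4739662869942 mid [ 0.6025 -0.2109] yaw 7.004703155353354
pcb x yaw 53.40920609280258
[[236 181 212 194 213 134  96  96  98  98  98 101 102 101  99 100  98  96
   99 139 202 237 239 236 235 238 239 194]
 [237 236 240 192 119  97  98  98  96  97  97  97 100 102 101  99 100  98
   97  96 116 197 240 236 235 238 238 237]
 [236 241 223 125  97  98 108 107 103 100  98  94  94  95  98  99  98  99
   99  97  95 131 229 237 235 237 237 240]
 [237 241 175  99  95 133 202 202 191 182 173 158 157 156 147 140 129 114
  109 104  97  99 160 234 236 237 238 238]
 [239 215 113  96  88 147 223 223 217 221 224 221 222 221 218 215 208 203
  203 169 105  96 109 207 237 237 238 237]
 [239 158  94  95  93 134 217 221 215 221 221 220 220 220 220 219 216 215
  221 178 104  98  96 149 227 237 238 237]
 [210 105  96  97  86 120 209 222 220 221 221 221 218 221 217 219 213 212
  221 172 102  99  98 109 208 238 238 236]
 [198  98  97  92  70 119 185 204 220 222 223 221 221 221 219 220 215 216
  221 167 100 100  97 105 202 239 2
[... 1551 characters left out ...]
151 152 134 102  79  62  61  62  62  61  73 100 131
  212 237 237 235 232 235 202 150 148 149]
 [153 151 150 154 150 151 152 152 153 147 124 125 127 125 127 131 150 199
  237 235 236 235 232 217 164 150 148 149]]
170 ((313.6205749511719, 150.43234252929688), (27.227258682250977, 27.76413345336914), 4.39870548248291) [ 0.6014 -0.2108  0.106 ]
((601.4683837890625, -210.9169158935547), (19.432069778442383, 19.36895179748535), 53.6911506652832)
190 ((313.5, 150.5), (26.860137939453125, 27.572608947753906), 4.085616588592529) [ 0.6014 -0.2109  0.106 ]
((601.4633178710938, -211.0131378173828), (19.170516967773438, 19.235153198242188), 53.99978256225586)
circle [ 0.601  -0.2094] 0.08620292631667306
```

Shaft is at (0.6015,-0.2108), yaw 53.8°, and jig yaw is 7.0°, so the platter sits at about +46.8°. I'll move the handle above the shaft.

```bash
python3 -c "
from h import *
goto([.6015,-.2107,.18],53.8)"
```

```text
t 5.5833 pos [ 0.6466 -0.2315  0.2604] shift [ 4.9  -0.62  8.06] turn [-0.01 -0.21  4.25]
```

Request:
jog_arm(plan=[1,2,-0.3,3,0,0,2,1,4.9,-0.6,5,0,0,4.2,1,4.9,-0.6,8,0,0,4.2,1,4.9,-0.6,8,0,0,4.2,1,4.9,-0.6,8,0,0,4.2,1,4.9,-0.6,8,0,0,4.2])

```text
time: 6.08
position: [0.6037, -0.2117, 0.1849]
tcp_rot: [0.31, 0.951, -0.0, 0.002]
ft_force: [0.6, -0.2, -1.3]
width: 0.016
finger_force: 45.0
```

```bash
python3 -c "
from h import *
P=[]
for i in range(4):
    c=snap('wrist','w4.png');P.append(c['s']['position'])
print(np.round(P,4))
s=state();s['position']=np.mean(P[1:],0);goto([.6015,-.2107,.1265],53.8,s)
a=snap('scene')['img'][250:390,200:350];b=snap('side')['img'][240:370,280:420]
cv2.imwrite('pics/c4.png',np.hstack([cv2.resize(a,(400,373)),cv2.resize(b,(400,373))]))
"
```

```text
[[ 0.6037 -0.2117  0.1849]
 [ 0.6041 -0.212   0.1851]
 [ 0.604  -0.2121  0.1849]
 [ 0.6039 -0.2121  0.1845]]
t 6.2833 pos [ 0.604  -0.2121  0.1848] shift [ 0.3  -0.04  5.83] turn [0.04 0.18 0.03]
```

View pics/c4.png

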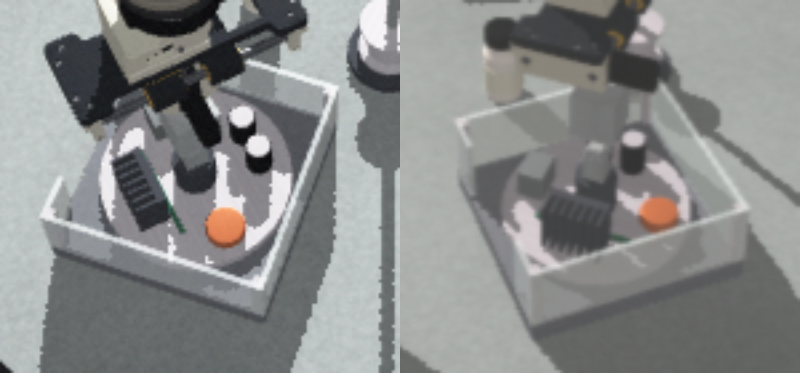

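The hub hangs right above the shaft in both views. Lowering it slowly.

Request:
jog_arm(plan=[1,0.2,0,1,0,0,0,1,0.3,0,1.8,0,0,0,1,0.3,0,2.4,0,0,0,1,0.3,0,3,0,0,0,1,0.3,0,3.5,0,0,0,1,0.3,0,4,0,0,0,1,0.3,0,4,0,0,0])

```text
time: 6.97
position: [0.6003, -0.21, 0.1412]
tcp_rot: [0.311, 0.951, 0.0, -0.0]
ft_force: [1.2, -2.3, -3.8]
width: 0.0157
finger_force: 45.0
```

Request:
jog_arm(plan=[1,0,0,0.5,0,0,0,1,0,0,0.9,0,0,0,1,0,0,1.2,0,0,0,1,0,0,1.4,0,0,0,1,0,0,1.4,0,0,0])

```text
time: 7.38
position: [0.6004, -0.2099, 0.128]
tcp_rot: [0.31, 0.951, -0.0, 0.0]
ft_force: [2.8, -2.2, -3.2]
width: 0.0159
finger_force: 45.0
```

Request:
jog_arm(plan=[1,0,0,0.15,0,0,0,1,0,0,0.25,0,0,0,1,0,0,0.25,0,0,0,1,0,0,0.25,0,0,0])

```text
time: 7.72
position: [0.6004, -0.2099, 0.1263]
tcp_rot: [0.31, 0.951, -0.0, 0.0]
ft_force: [1.8, -0.8, -0.1]
width: 0.0158
finger_force: 45.0
```

Request:
jog_arm(plan=[1,0,0,0,0,0,2,1,0,0,0,0,0,6,1,0,0,0,0,0,10,1,0,0,0,0,0,14,1,0,0,0,0,0,18,1,0,0,0,0,0,22,1,0,0,0,0,0,24,1,0,0,0,0,0,24])

```text
time: 8.38
position: [0.6018, -0.2102, 0.1264]
tcp_rot: [0.502, 0.865, 0.0, 0.002]
ft_force: [6.7, -2.4, -2.5]
width: 0.0152
finger_force: 45.0
```

```bash
python3 -c "
from h import *
s=state();print(s['torque'],s['ft_force'],s['q'])
goto([.6004,-.2099,.1262],7)"
```

```text
[-0.58285064 -1.29497291  0.06676528] [ 6.65353319 -2.35797043 -2.50524248] [-4.56463289e-01  6.29782309e-01  1.33147562e+00  6.15121933e-04
  1.17614804e+00 -9.75440454e-01]
t 8.3833 pos [ 0.6018 -0.2102  0.1264] shift [ 0.09 -0.1   0.02] turn [ 0.2   0.15 22.72]
```

Request:
jog_arm(plan=[1,0,0,0,0,0,4,1,0,0,0,0,0,8,1,0,0,0,0,0,12,1,0,0,0,0,0,16,1,0,0,0,0,0,20,1,0,0,0,0,0,24,1,0,0,0,0,0,28,1,0,0,0,0,0,28])

```text
time: 9.05
position: [0.6026, -0.2102, 0.1265]
tcp_rot: [0.697, 0.717, 0.002, 0.003]
ft_force: [8.4, -2.4, -3.9]
width: 0.0158
finger_force: 45.0
```

```bash
python3 -c "
from h import *
goto([.6004,-.2099,.1262],7)
a=snap('scene')['img'][250:390,200:350];b=snap('side')['img'][240:370,280:420]
cv2.imwrite('pics/c5.png',np.hstack([cv2.resize(a,(400,373)),cv2.resize(b,(400,373))]))
"
```

```text
t 9.05 pos [ 0.6026 -0.2102  0.1265] shift [ 0.04 -0.22  0.02] turn [ 0.34  0.12 -5.38]
```

View pics/c5.png

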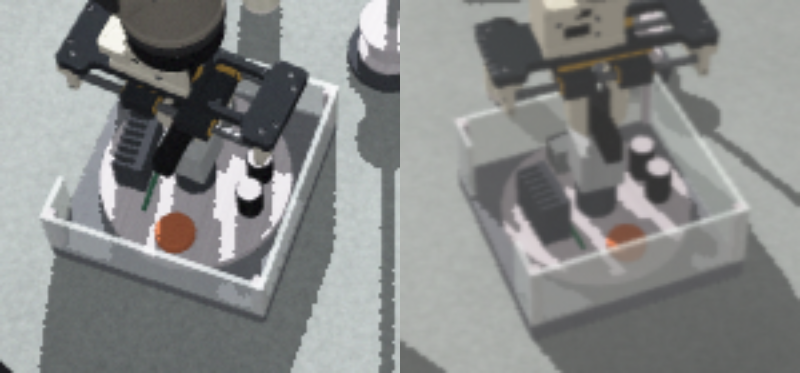

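The heat sink is now close to facing the gap. I'll measure the rotation with the orange disc, whose position I have before and after in both views.

```bash
python3 - <<'E'
from h import *
np.set_printoptions(precision=4,suppress=True)
C=np.array([.6015,-.2107])
cs=snap('scene','s6.png');cd=snap('side','d6.png')
def cen(img):
    b,g,r=[img[...,i].astype(int) for i in range(3)]
    m=((r>120)&(r-g>60)&(g-b>10)).astype(np.uint8); m[:250]=0;m[385:]=0;m[:,:215]=0;m[:,420:]=0
    n,l,st,ce=cv2.connectedComponentsWithStats(m);i=1+st[1:,4].argmax();return ce[i]
def tri(u,v):
    o1,d1=ray(cs,*u);o2,d2=ray(cd,*v);A=np.c_[d1,-d2];t=np.linalg.lstsq(A,o2-o1,rcond=None)[0];return (o1+d1*t[0]+o2+d2*t[1])/2
P=[]
for a,b in [(cv2.imread('pics/scene0.png'),cv2.imread('pics/side0.png')),(cs['img'],cd['img'])]:
    u,v=cen(a),cen(b);p=tri(u,v);P.append(p);print(u,v,p)
    for p in (onz(cs,*u,.05),onz(cd,*v,.05),p):
        d=p[:2]-C;print(np.linalg.norm(d),np.degrees(np.arctan2(d[1],d[0])))
E
```

```text
[284.0903 334.2516] [370.1158 313.0526] [ 0.6513 -0.2487  0.047 ]
0.06341955053931794 -37.625121890637345
0.06396533635368463 -39.957618873304185
0.06265098100300312 -37.318885294875244
[259.1765 336.2941] [353.25 324.  ] [ 0.6005 -0.2768  0.0484]
0.06820510330963787 -89.21908235310468
0.0655051803589246 -92.22722374919184
0.06608389732811136 -90.88311571911852
```

Request:
jog_arm(plan=[1,0,0,0,0,0,-3,1,0,0,0,0,0,-6,1,0,0,0,0,0,-6,1,0,0,0,0,0,-6,1,0,0,0,0,0,-6])

```text
time: 9.67
position: [0.6017, -0.2101, 0.1264]
tcp_rot: [0.657, 0.754, 0.001, 0.002]
ft_force: [6.1, -2.2, -1.9]
width: 0.016
finger_force: 45.0
```

```bash
cat >> h.py <<'E'
def cen(img):
    b,g,r=[img[...,i].astype(int) for i in range(3)]
    m=((r>120)&(r-g>60)&(g-b>10)).astype(np.uint8); m[:250]=0;m[385:]=0;m[:,:215]=0;m[:,420:]=0
    n,l,st,ce=cv2.connectedComponentsWithStats(m);i=1+st[1:,4].argmax();return ce[i]
def platter():
    C=np.array([.6015,-.2107])
    for n,f,ref in (('scene','scene0.png',-37.6),('side','side0.png',-39.96)):
        c=snap(n);d=onz(c,*cen(c['img']),.05)[:2]-C;print(n,'platter',46.8+np.degrees(np.arctan2(d[1],d[0]))-ref)
E
python3 -c "
from h import *
platter(); goto([.6015,-.2107,.1262],7); s=state(); print(s['ft_force'],s['torque'])"
```

```text
scene platter -5.05582925474463
side platter -5.288457792716379
t 9.7667 pos [ 0.6018 -0.2102  0.1264] shift [-0.05 -0.03  0.02] turn [0.22 0.1  0.83]
[ 6.10870804 -2.81081857 -1.90334776] [-0.51872294 -1.33015782  0.02336445]
```

Request:
jog_arm(plan=[1,0,0,0,0,0,-3,1,0,0,0,0,0,-6,1,0,0,0,0,0,-8,1,0,0,0,0,0,-8,1,0,0,0,0,0,-8])

```text
time: 10.18
position: [0.6016, -0.2098, 0.1264]
tcp_rot: [0.603, 0.798, 0.001, 0.002]
ft_force: [5.6, 0.1, -1.6]
width: 0.0158
finger_force: 45.0
```

```bash
python3 -c "
from h import *
platter(); goto([.6015,-.2107,.1262],7); s=state(); print(s['ft_force'],s['torque'])"
```

```text
scene platter -3.676720036655034
side platter -4.237504645903876
t 10.2833 pos [ 0.6016 -0.2099  0.1263] shift [-0.08 -0.03  0.01] turn [0.19 0.08 8.82]
[ 5.02718793 -0.76099501 -1.2305369 ] [-0.28724777 -1.20248558 -0.03179119]
```

Started moving; 4° more.

Request:
jog_arm(plan=[1,0,0,0,0,0,-2,1,0,0,0,0,0,-4,1,0,0,0,0,0,-4,1,0,0,0,0,0,-4])

```text
time: 10.62
position: [0.6016, -0.2099, 0.1263]
tcp_rot: [0.575, 0.818, 0.001, 0.002]
ft_force: [5.4, -1.6, -0.8]
width: 0.0154
finger_force: 45.0
```

```bash
python3 -c "
from h import *
platter()"
```

```text
scene platter -1.5409629938213598
side platter -2.2940546467797063
```

Platter is at about -2°. Releasing the handle and rising.

Request:
jog_arm(plan=[-0.3,0,0,0,0,0,0,-0.3,0,0,0,0,0,0,-0.3,0,0,0,0,0,0,-0.3,0,0,0,0,0,0,-0.3,0,0,0,0,0,0,-0.3,0,0,0,0,0,0])

```text
time: 11.22
position: [0.6, -0.2097, 0.1258]
tcp_rot: [0.575, 0.818, 0.0, -0.0]
ft_force: [-0.1, -0.6, -0.2]
width: 0.051
finger_force: 0.0
```

Request:
jog_arm(plan=[-0.3,0,0,-3,0,0,0,-1,0,0,-7,0,0,0,-1,0,0,-11,0,0,0,-1,0,0,-15,0,0,0,-1,0,0,-18,0,0,0,-1,0,0,-18,0,0,0])

```text
time: 11.72
position: [0.602, -0.2106, 0.314]
tcp_rot: [0.575, 0.818, 0.001, 0.007]
ft_force: [0.5, -1.0, 1.1]
width: 0.0886
finger_force: 0.0
```

```bash
python3 -c "
from h import *
goto([.50,-.08,.28],75);goto([.56,.19,.28],75);platter();snap('wrist','w7.png')"
```

```text
t 11.7167 pos [ 0.602  -0.2106  0.314 ] shift [15.78 -5.19  3.21] turn [  0.23   0.75 -55.17]
t 11.7167 pos [ 0.602  -0.2106  0.314 ] shift [39.14  9.61  3.12] turn [  0.23   0.75 -55.17]
scene platter -1.0146030619037205
side platter -2.2940546467797063
```

Request:
jog_arm(plan=[-1,15.8,-5.2,1,0,0,-55,-1,15.8,-5.2,1,0,0,-55,-1,15.8,-5.2,1,0,0,-55,-1,15.8,-5.2,1,0,0,-55,-1,15.8,-5.2,1,0,0,-55,-1,15.8,-5.2,1,0,0,-55,-1,15.8,-5.2,1,0,0,-55,-1,15.8,-5.2,1,0,0,-55])

```text
time: 12.53
position: [0.4966, -0.0782, 0.2939]
tcp_rot: [0.129, 0.992, 0.0, -0.002]
ft_force: [0.3, -0.3, -0.4]
width: 0.0918
finger_force: 0.0
```

```bash
python3 -c "
from h import *
goto([.50,.2,.28],75);goto([.66,.212,.26],75)"
```

```text
t 12.5333 pos [ 0.4966 -0.0782  0.2939] shift [ 6.76 26.98  1.43] turn [ 0.01 -0.22  0.22]
t 12.5333 pos [ 0.4966 -0.0782  0.2939] shift [-8.41 32.22  3.37] turn [ 0.01 -0.22  0.22]
```

Request:
jog_arm(plan=[-1,4,20,1.4,0,0,0,-1,4,20,1.4,0,0,0,-1,4,20,1.4,0,0,0,-1,4,20,1.4,0,0,0,-1,-8.4,32.2,3.4,0,0,0,-1,-8.4,32.2,3.4,0,0,0,-1,-8.4,32.2,3.4,0,0,0,-1,-8.4,32.2,3.4,0,0,0])

```text
time: 13.2
position: [0.6385, 0.1919, 0.2629]
tcp_rot: [0.132, 0.991, -0.001, -0.002]
ft_force: [1.7, -0.7, 0.9]
width: 0.0919
finger_force: 0.0
```

Request:
jog_arm(plan=[-1,0,0,0,0,0,0,-1,0,0,0,0,0,0])

```text
time: 13.37
position: [0.638, 0.1914, 0.2597]
tcp_rot: [0.131, 0.991, -0.001, -0.004]
ft_force: [-0.3, -0.6, 0.4]
width: 0.0916
finger_force: 0.0
```

```bash
python3 -c "
from h import *
import pickle
snap('wrist');c=snap('wrist','w8.png');print(c['s']['position'],state()['position'])
pickle.dump(c,open('w8.pkl','wb'));platter()"
```

```text
[0.63754031 0.19048412 0.26193505] [0.6374096  0.18989529 0.26382963]
scene platter -2.2083701598718832
side platter -2.257189596133692
```

View pics/w8.png

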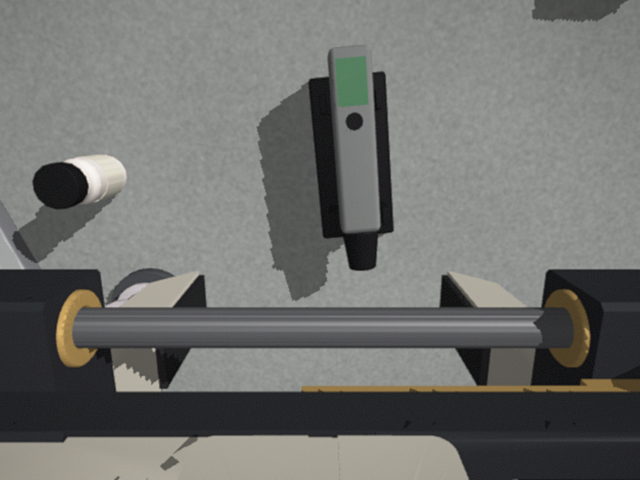

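The thermometer runs from its rear end at (350,46) to the lens at about (362,268), with top edges from (329,55)/(369,55) to (342,230)/(380,228). The cradle base corners are (309,80), (385,72), (393,231) and (323,238).

```bash
python3 - <<'E'
from h import *
import pickle
np.set_printoptions(precision=4,suppress=True)
c=pickle.load(open('w8.pkl','rb'))
g=cv2.cvtColor(c['img'],cv2.COLOR_BGR2GRAY)
L=[];Rr=[]
for v in range(85,225,8):
    row=g[v,300:410].astype(int); m=np.where(row>75)[0]
    # widest central non-black run around col 355
    k=[i for i in m if 318<=i+300<=388]
    L.append((min(k)+300,v));Rr.append((max(k)+300+1,v))
print(L[::4],Rr[::4])
P=lambda q:np.array([onz(c,u,v,.060)[:2] for u,v in q])
l,r=P(L),P(Rr)
for e in (l,r):
    d=e[-1]-e[0];f=cv2.fitLine(e.astype(np.float32),cv2.DIST_HUBER,0,.01,.01).ravel();s=np.sign(f[0]);print('yaw',np.degrees(np.arctan2(s*f[1],s*f[0])))
print('width',np.linalg.norm(l-r,axis=1).mean())
mid=(l+r)/2; f=cv2.fitLine(mid.astype(np.float32),cv2.DIST_HUBER,0,.01,.01).ravel();d=f[:2]*np.sign(f[0]);p0=f[2:]
print('axis yaw',np.degrees(np.arctan2(d[1],d[0])))
proj1=lambda w:p0+d*((w-p0)@d)
rear=proj1(onz(c,350,46,.06)[:2]);lens=proj1(onz(c,362,269,.05)[:2]); print('rear',rear,'lens',lens,np.linalg.norm(lens-rear))
print('origin from rear',rear+.085*d,'from lens',lens-.1*d)
B=np.array([onz(c,u,v,.012)[:2] for u,v in [(309,80),(385,72),(393,231),(323,238)]]);print('cradle',B.mean(0),[np.linalg.norm(B[i]-B[i-1]) for i in range(4)])
e=B[2]+B[3]-B[0]-B[1];print(np.degrees(np.arctan2(e[1],e[0])))
E
```

```text
[(np.int64(333), 85), (np.int64(335), 117), (np.int64(338), 149), (np.int64(340), 181), (np.int64(318), 213)] [(np.int64(389), 85), (np.int64(389), 117), (np.int64(377), 149), (np.int64(378), 181), (np.int64(380), 213)]
yaw -15.701204
yaw -18.899866
width 0.041123885279050094
axis yaw -20.609547
rear [0.5261 0.258 ] lens [0.6975 0.1936] 0.18308185872084812
origin from rear [0.6057 0.2281] from lens [0.6039 0.2288]
cradle [0.6094 0.2273] [np.float64(0.1465994234009858), np.float64(0.068070875579718), np.float64(0.1462952777460618), np.float64(0.06842813873943679)]
-10.140211260394652
```

```bash
python3 - <<'E'
from h import *
import pickle
np.set_printoptions(precision=4,suppress=True)
c=pickle.load(open('w8.pkl','rb'));print(c['s']['tcp_rot'],R.from_quat(c['s']['tcp_rot']).as_matrix()[:,1])
c['M']  # from the reading at the shot
g=cv2.cvtColor(c['img'],cv2.COLOR_BGR2GRAY).astype(int)
L=[];Q=[]
for v in range(60,226,5):
    ul=328+(v-50)*13/183; ur=369+(v-48)*11/182
    a=np.diff(g[v,int(ul)-5:int(ul)+7]); L.append((int(ul)-5+np.argmax(np.abs(a))+1,v))
    a=np.diff(g[v,int(ur)-6:int(ur)+6]); Q.append((int(ur)-6+np.argmax(np.abs(a))+1,v))
print(L[::6],Q[::6])
for z in (.06,.064):
    l,r=[np.array([onz(c,u,v,z)[:2] for u,v in q],np.float32) for q in (L,Q)]
    Y=[]
    for e in (l,r,(l+r)/2):
        f=cv2.fitLine(e,cv2.DIST_HUBER,0,.001,.001).ravel();d=f[:2]*np.sign(f[0]);Y.append(np.degrees(np.arctan2(d[1],d[0])))
    p0=f[2:];pr=lambda w:p0+d*((w-p0)@d)
    rear=pr(onz(c,350,46,z)[:2]);lens=pr(onz(c,362,269,.05)[:2])
    print(z,'yaw',Y,'w',np.median(np.linalg.norm(l-r,axis=1)),'len',np.linalg.norm(lens-rear),rear+.085*d,lens-.1*d)
E
```

```text
[ 0.1316  0.9913 -0.001  -0.0029] [ 0.2609  0.9654 -0.0028]
[(np.int64(328), 60), (np.int64(330), 90), (np.int64(332), 120), (np.int64(335), 150), (np.int64(337), 180), (np.int64(339), 210)] [(np.int64(366), 60), (np.int64(374), 90), (np.int64(375), 120), (np.int64(377), 150), (np.int64(378), 180), (np.int64(380), 210)]
0.06 yaw [np.float32(-10.403417), np.float32(-10.220784), np.float32(-10.444967)] w 0.034537014 len 0.1858412426483207 [0.6044 0.2282] [0.6052 0.2281]
0.064 yaw [np.float32(-10.40343), np.float32(-10.220806), np.float32(-10.444995)] w 0.03415322 len 0.1851958187426271 [0.605  0.2278] [0.6052 0.2278]
```

The thermometer is at (0.605,0.228), yaw -10.4°. Grasping it now.

```bash
python3 -c "
from h import *
P=np.mean([(snap('wrist'),state()['position'])[1] for i in range(3)],0);s=state();s['position']=P
goto([.6051,.2279,.10],79.6,s)"
```

```text
t 13.7167 pos [0.6378 0.1895 0.2669] shift [ 4.19  2.83 16.69] turn [ 0.04  0.1  -4.82]
```

Request:
jog_arm(plan=[-1,4.2,2.8,4,0,0,-4.8,-1,4.2,2.8,8,0,0,-4.8,-1,4.2,2.8,12,0,0,-4.8,-1,4.2,2.8,16,0,0,-4.8,-1,4.2,2.8,16,0,0,-4.8,-1,4.2,2.8,16,0,0,-4.8])

```text
time: 14.22
position: [0.603, 0.2275, 0.1028]
tcp_rot: [0.091, 0.996, -0.001, -0.003]
ft_force: [-1.0, -0.2, 0.2]
width: 0.0918
finger_force: 0.0
```

```bash
python3 -c "
from h import *
for i in range(4):
    c=snap('wrist','w9.png');goto([.6051,.2279,.03],79.6,c['s'])"
```

```text
t 14.2167 pos [0.603  0.2275 0.1028] shift [-0.24  0.09  7.28] turn [-0.15 -0.34  0.01]
t 14.2667 pos [0.6051 0.228  0.1059] shift [-0.   -0.    7.59] turn [-0.02 -0.04  0.  ]
t 14.3167 pos [0.6065 0.2282 0.1079] shift [ 0.15 -0.07  7.79] turn [ 0.08  0.17 -0.01]
t 14.3667 pos [0.6071 0.2284 0.1088] shift [ 0.23 -0.11  7.88] turn [ 0.13  0.28 -0.01]
```

View pics/w9.png

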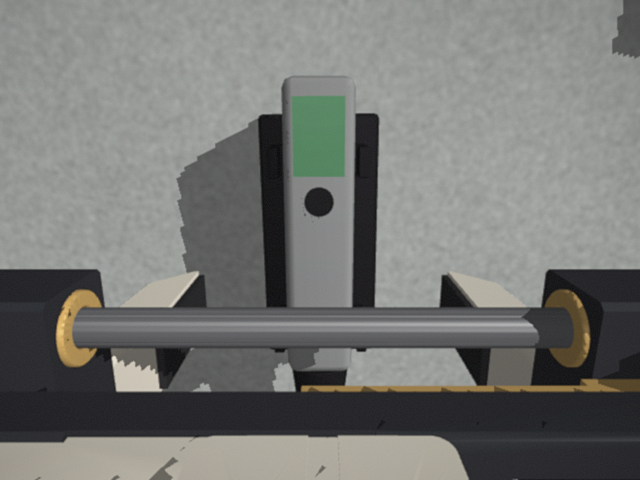

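Thermometer is centred between the fingers (column 319 against 322). Descending.

Request:
jog_arm(plan=[-1,0,0,2,0,0,0,-1,0,0,4,0,0,0,-1,0,0,5.5,0,0,0,-1,0,0,6.5,0,0,0,-1,0,0,7,0,0,0,-1,0,0,7,0,0,0,-1,0,0,7,0,0,0])

```text
time: 15.0
position: [0.606, 0.2286, 0.0368]
tcp_rot: [0.09, 0.996, 0.0, 0.001]
ft_force: [0.1, 0.7, 0.2]
width: 0.0917
finger_force: 0.0
```

```bash
python3 -c "
from h import *
for i in range(4):
    c=snap('side');goto([.6051,.2279,.03],79.6,c['s'])"
```

```text
t 15.0 pos [0.606  0.2286 0.0368] shift [ 0.08 -0.08  0.68] turn [0.05 0.11 0.02]
t 15.05 pos [0.6061 0.2286 0.037 ] shift [ 0.09 -0.09  0.7 ] turn [0.06 0.13 0.02]
t 15.1 pos [0.6061 0.2286 0.037 ] shift [ 0.09 -0.09  0.7 ] turn [0.06 0.13 0.02]
t 15.15 pos [0.6059 0.2286 0.0368] shift [ 0.07 -0.08  0.68] turn [0.06 0.12 0.03]
```

Request:
jog_arm(plan=[1,0,-0.1,0.4,0,0,0,1,0,-0.1,0.7,0,0,0,1,0,-0.1,0.7,0,0,0,1,0,-0.1,0.7,0,0,0,1,0,-0.1,0.7,0,0,0,1,0,-0.1,0.7,0,0,0,1,0,-0.1,0.7,0,0,0,1,0,-0.1,0.7,0,0,0], force=30)

```text
time: 15.87
position: [0.605, 0.2275, 0.0286]
tcp_rot: [0.09, 0.996, 0.0, 0.0]
ft_force: [-0.4, 0.4, -0.1]
width: 0.0432
finger_force: 0.0
```

Request:
jog_arm(plan=[1,0,0,0,0,0,0,1,0,0,0,0,0,0,1,0,0,0,0,0,0,1,0,0,0,0,0,0])

```text
time: 16.2
position: [0.605, 0.2274, 0.0286]
tcp_rot: [0.09, 0.996, 0.0, 0.0]
ft_force: [1.2, -0.5, 1.1]
width: 0.0337
finger_force: 30.0
```

```bash
python3 -c "
from h import *
for i in range(3):
    c=snap('side')
s=c['s'];print(s['width'],s['finger_force']);goto([.6051,.2279,.03],79.6,s);goto([.45,.10,.25],85,s)"
```

```text
0.03373021042041073 29.999850690364838
t 16.3 pos [0.605  0.2274 0.0286] shift [ 0.    0.05 -0.14] turn [0.01 0.01 0.03]
t 16.3 pos [0.605  0.2274 0.0286] shift [ 12.95 -15.32 -22.14] turn [ 0.01  0.01 -5.37]
```

Request:
jog_arm(plan=[1,0,0,-1.5,0,0,0,1,0,0,-4,0,0,0,1,0,0,-7,0,0,0,1,0,0,-10,0,0,0,1,3,-3,-14,0,0,-1,1,6,-7,-18,0,0,-2,1,9,-11,-20,0,0,-4,1,13,-15,-22,0,0,-5.4])

```text
time: 17.02
position: [0.4982, 0.1405, 0.2222]
tcp_rot: [0.042, 0.999, 0.0, 0.001]
ft_force: [0.6, -0.4, -0.9]
width: 0.0337
finger_force: 30.0
```

```bash
python3 -c "
from h import *
goto([.34,-.2333,.20],95)"
```

```text
t 17.0167 pos [0.4982 0.1405 0.2222] shift [ 12.61 -38.58   2.2 ] turn [ 0.    0.1  -9.84]
```

Request:
jog_arm(plan=[1,2,-5,0,0,0,-2,1,4,-10,0,0,0,-4,1,6,-15,0,0,0,-6,1,8,-20,0,0,0,-8,1,10,-25,0,0,0,-10,1,12,-30,0,0,0,-10,1,13,-33,0,0,0,-10,1,13,-36,0,0,0,-10])

```text
time: 17.68
position: [0.3526, -0.1597, 0.221]
tcp_rot: [-0.044, 0.999, 0.0, -0.0]
ft_force: [0.9, -0.2, -2.3]
width: 0.0337
finger_force: 30.0
```

Request:
jog_arm(plan=[1,0,0,0,0,0,0,1,0,0,0,0,0,0,1,0,0,0,0,0,0,1,0,0,0,0,0,0])

```text
time: 18.02
position: [0.3548, -0.1577, 0.2208]
tcp_rot: [-0.045, 0.999, 0.0, -0.0]
ft_force: [0.5, 0.5, -1.5]
width: 0.0338
finger_force: 30.0
```

```bash
python3 -c "
from h import *
for i in range(3):
    c=snap('side')
    goto([.35,-.2325,.0386],95,c['s'])
platter()"
```

```text
t 18.0167 pos [ 0.3548 -0.1577  0.2208] shift [ 1.14 -7.42 18.22] turn [ 0.04 -0.01  0.12]
t 18.0667 pos [ 0.3549 -0.1575  0.2208] shift [ 1.16 -7.43 18.22] turn [ 0.03 -0.01  0.17]
t 18.1167 pos [ 0.355  -0.1575  0.2209] shift [ 1.17 -7.43 18.22] turn [ 0.02 -0.    0.19]
scene platter -1.5409629938213598
side platter -2.2940546467797063
```

Request:
jog_arm(plan=[1,0.5,-3,1,0,0,0,1,1.1,-6,4,0,0,0,1,1.1,-7.4,7,0,0,0,1,1.1,-7.4,10,0,0,0,1,1.1,-7.4,13,0,0,0,1,1.1,-7.4,15.5,0,0,0,1,1.1,-7.4,17.5,0,0,0,1,1.1,-7.4,18,0,0,0])

```text
time: 18.93
position: [0.349, -0.2318, 0.0384]
tcp_rot: [-0.044, 0.999, 0.002, -0.002]
ft_force: [-0.6, 0.4, -1.2]
width: 0.0338
finger_force: 30.0
```

Request:
jog_arm(plan=[1,0,0,0,0,0,0,1,0,0,0,0,0,0,1,0,0,0,0,0,0,1,0,0,0,0,0,0])

```text
time: 19.27
position: [0.3509, -0.2341, 0.0422]
tcp_rot: [-0.044, 0.999, -0.001, 0.001]
ft_force: [-0.4, -0.5, -1.9]
width: 0.0339
finger_force: 30.0
```

```bash
python3 -c "
from h import *
for i in range(3):
    c=snap('side','d10.png')
    goto([.3863,-.2295,.0386],95,c['s'])
a=c['img'][220:370,180:420];b=snap('scene','s10.png')['img'][240:390,100:340]
cv2.imwrite('pics/c10.png',np.vstack([cv2.resize(a,(480,300)),cv2.resize(b,(480,300))]))"
```

```text
t 19.2667 pos [ 0.3509 -0.2341  0.0422] shift [-3.57  0.14  0.36] turn [-0.11  0.11  0.05]
t 19.3167 pos [ 0.3508 -0.234   0.0421] shift [-3.58  0.14  0.35] turn [-0.11  0.1   0.04]
t 19.3667 pos [ 0.3506 -0.2339  0.0419] shift [-3.59  0.13  0.34] turn [-0.09  0.09  0.04]
```

View pics/c10.png

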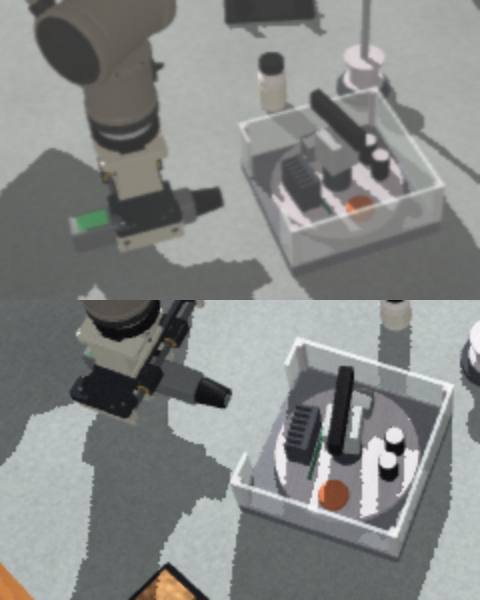

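The handle is on the shaft and the thermometer points at the heat sink from outside the gap. Advancing 36 mm, then holding.

Request:
jog_arm(plan=[1,-0.6,0,0.1,0,0,0,1,-1.4,0,0.2,0,0,0,1,-2.2,0.1,0.3,0,0,0,1,-2.9,0.1,0.3,0,0,0,1,-3.4,0.1,0.3,0,0,0,1,-3.6,0.1,0.3,0,0,0,1,-3.6,0.1,0.3,0,0,0,1,-3.6,0.1,0.3,0,0,0])

```text
time: 20.13
position: [0.3858, -0.2291, 0.0378]
tcp_rot: [-0.044, 0.999, 0.0, -0.0]
ft_force: [0.1, -0.1, -0.8]
width: 0.0336
finger_force: 30.0
```

```bash
python3 - <<'E'
from h import *
for i in range(3):
    c=snap('side'); goto([.3863,-.2295,.0386],95,c['s'])
# lens & heat sink check: project expected points
cs=snap('scene')
np.set_printoptions(precision=4,suppress=True)
s=c['s'];y=R.from_quat(s['tcp_rot']).as_matrix();lens=s['position']-y[:,0]*.1+[0,0,.0184];spot=lens-y[:,0]*.05
a=np.radians(5.2);hs=np.array([.6015,-.2107,.057])-.066*np.array([np.cos(a),np.sin(a),0])
print('lens',lens,'spot',spot,'hs',hs,np.linalg.norm(spot-hs))
b=[]
for k,x0,y0,n in ((c,230,260,'side'),(cs,130,270,'scene')):
    im=k['img'].copy(); im=cv2.resize(im[y0:y0+110,x0:x0+160],(480*800//960,330*800//960),interpolation=cv2.INTER_CUBIC)
    for p,col in ((lens,(0,0,255)),(hs,(0,255,255))):
        q=(proj(k,p)-[x0,y0]+.5)*2.5; cv2.circle(im,tuple(int(t) for t in q),3,col,1)
    b.append(im)
cv2.imwrite('pics/c11.png',np.hstack(b))
E
```

```text
t 20.1333 pos [ 0.3858 -0.2291  0.0378] shift [-0.05 -0.04 -0.08] turn [ 0.02 -0.02  0.05]
t 20.1833 pos [ 0.3856 -0.2292  0.0379] shift [-0.06 -0.04 -0.07] turn [ 0.02 -0.02  0.03]
t 20.2333 pos [ 0.3856 -0.2292  0.0379] shift [-0.07 -0.03 -0.07] turn [ 0.02 -0.02  0.02]
lens [ 0.4852 -0.2205  0.0563] spot [ 0.535  -0.2161  0.0563] hs [ 0.5358 -0.2167  0.057 ] 0.0012365173126621144
```

View pics/c11.png

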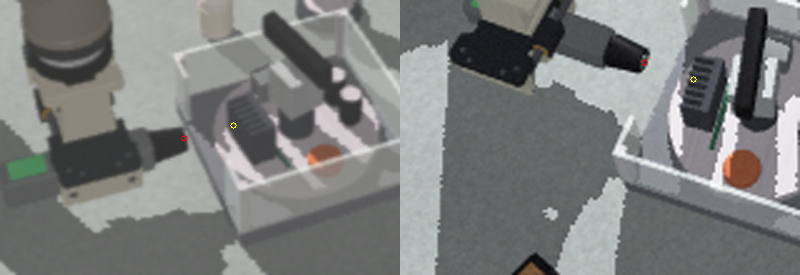

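The projected lens and heat-sink points fall on the nose tip and the finned face in both views. I'll hold for 2 s.

Request:
jog_arm(plan=[1,0,0,0,0,0,0,1,0,0,0,0,0,0,1,0,0,0,0,0,0,1,0,0,0,0,0,0,1,0,0,0,0,0,0,1,0,0,0,0,0,0,1,0,0,0,0,0,0,1,0,0,0,0,0,0])

```text
time: 21.0
position: [0.3859, -0.2293, 0.0379]
tcp_rot: [-0.044, 0.999, 0.0, 0.0]
ft_force: [-0.4, 0.5, -2.2]
width: 0.034
finger_force: 30.0
```

Request:
jog_arm(plan=[1,0,0,0,0,0,0,1,0,0,0,0,0,0,1,0,0,0,0,0,0,1,0,0,0,0,0,0,1,0,0,0,0,0,0,1,0,0,0,0,0,0,1,0,0,0,0,0,0,1,0,0,0,0,0,0])

```text
time: 21.67
position: [0.3858, -0.2293, 0.038]
tcp_rot: [-0.044, 0.999, 0.0, 0.0]
ft_force: [0.4, -0.5, -2.8]
width: 0.0343
finger_force: 30.0
```

Request:
jog_arm(plan=[1,0,0,0,0,0,0,1,0,0,0,0,0,0,1,0,0,0,0,0,0,1,0,0,0,0,0,0,1,0,0,0,0,0,0,1,0,0,0,0,0,0,1,0,0,0,0,0,0,1,0,0,0,0,0,0])

```text
time: 22.33
position: [0.3859, -0.2294, 0.038]
tcp_rot: [-0.044, 0.999, 0.0, 0.0]
ft_force: [0.0, -0.9, -1.5]
width: 0.0339
finger_force: 30.0
```

Request:
jog_arm(plan=[1,1,0,0,0,0,0,1,2.5,0,0,0,0,0,1,4,0,-1,0,0,0,1,5,0,-5,0,0,0,1,5,0,-9,0,0,0,1,5,0,-13,0,0,0,1,5,0,-17,0,0,0,1,5,0,-19,0,0,0])

```text
time: 23.0
position: [0.3362, -0.2346, 0.2324]
tcp_rot: [-0.044, 0.999, -0.002, 0.002]
ft_force: [0.6, -0.3, -1.3]
width: 0.0339
finger_force: 30.0
```

```bash
python3 -c "
from h import *
goto([.50,.14,.23],82)"
```

```text
t 23.0 pos [ 0.3362 -0.2346  0.2324] shift [-19.59  35.89   0.14] turn [-0.26  0.26 13.01]
```

Request:
jog_arm(plan=[1,-1,4,0,0,0,1,1,-3,9,0,0,0,3,1,-6,13,0,0,0,5,1,-9,18,0,0,0,7,1,-12,23,0,0,0,9,1,-15,28,0,0,0,11,1,-18,32.5,0,0,0,13,1,-19.6,35.9,0,0,0,13])

```text
time: 23.67
position: [0.4667, 0.0718, 0.2278]
tcp_rot: [0.07, 0.998, -0.0, -0.0]
ft_force: [1.5, -1.5, -0.7]
width: 0.0341
finger_force: 30.0
```

Request:
jog_arm(plan=[1,0,0,0,0,0,0,1,0,0,0,0,0,0,1,0,0,0,0,0,0,1,0,0,0,0,0,0])

```text
time: 24.0
position: [0.4661, 0.0691, 0.2278]
tcp_rot: [0.07, 0.998, -0.0, -0.0]
ft_force: [0.5, -0.2, -1.3]
width: 0.0338
finger_force: 30.0
```

```bash
python3 -c "
from h import *
snap('side');c=snap('side');goto([.606,.2274,.12],79.6,c['s'])"
```

```text
t 24.05 pos [0.4662 0.0689 0.2279] shift [-11.62  17.66  10.78] turn [-0.02 -0.02  2.32]
```

Request:
jog_arm(plan=[1,-2,3,0,0,0,0.5,1,-4.5,7,1,0,0,1,1,-7,11,2,0,0,2,1,-10,15,4,0,0,2.3,1,-11.6,17.6,6,0,0,2.3,1,-11.6,17.6,8.5,0,0,2.3,1,-11.6,17.6,10,0,0,2.3,1,-11.6,17.6,10.8,0,0,2.3])

```text
time: 24.77
position: [0.6049, 0.2275, 0.1161]
tcp_rot: [0.09, 0.996, -0.001, -0.003]
ft_force: [-0.7, -1.4, -3.2]
width: 0.0341
finger_force: 30.0
```

Request:
jog_arm(plan=[1,0,0,0,0,0,0,1,0,0,0,0,0,0,1,0,0,0,0,0,0,1,0,0,0,0,0,0,1,0,0,0,0,0,0])

```text
time: 25.18
position: [0.6067, 0.2281, 0.1219]
tcp_rot: [0.09, 0.996, 0.001, 0.001]
ft_force: [-0.4, 0.7, -1.6]
width: 0.0335
finger_force: 30.0
```

```bash
python3 -c "
from h import *
for i in range(3): c=snap('side');goto([.606,.2274,.0288],79.6,c['s'])"
```

```text
t 25.1833 pos [0.6067 0.2281 0.1219] shift [ 0.08 -0.1   9.31] turn [0.07 0.15 0.09]
t 25.2333 pos [0.6065 0.2282 0.1215] shift [ 0.06 -0.1   9.27] turn [0.06 0.12 0.1 ]
t 25.2833 pos [0.6064 0.2283 0.1211] shift [ 0.04 -0.1   9.23] turn [0.05 0.09 0.11]
```

Lowering, first to about 15 mm above the saddle floor.

Request:
jog_arm(plan=[1,0,-0.1,1.5,0,0,0,1,0,-0.1,3,0,0,0,1,0,-0.1,4.5,0,0,0,1,0,-0.1,6,0,0,0,1,0,-0.1,7,0,0,0,1,0,-0.1,7.4,0,0,0,1,0,-0.1,7.4,0,0,0,1,0,-0.1,7.4,0,0,0])

```text
time: 26.0
position: [0.6063, 0.2275, 0.0465]
tcp_rot: [0.09, 0.996, 0.0, 0.0]
ft_force: [0.3, -0.5, -1.8]
width: 0.0339
finger_force: 30.0
```

```bash
python3 -c "
from h import *
for i in range(3): c=snap('side');goto([.606,.2274,.0288],79.6,c['s'])"
```

```text
t 26.0 pos [0.6063 0.2275 0.0465] shift [ 0.02 -0.02  1.77] turn [0.02 0.04 0.13]
t 26.05 pos [0.6065 0.2276 0.0469] shift [ 0.05 -0.03  1.81] turn [0.04 0.09 0.13]
t 26.1 pos [0.6066 0.2276 0.0471] shift [ 0.06 -0.03  1.83] turn [0.05 0.1  0.13]
```

Request:
jog_arm(plan=[1,0,0,0.5,0,0,0,1,0,0,1,0,0,0,1,0,0,1.4,0,0,0,1,0,0,1.7,0,0,0,1,0,0,1.8,0,0,0,1,0,0,1.8,0,0,0,1,0,0,1.8,0,0,0])

```text
time: 26.73
position: [0.6055, 0.2273, 0.0285]
tcp_rot: [0.089, 0.996, -0.0, -0.0]
ft_force: [-4.0, -1.1, 5.0]
width: 0.0339
finger_force: 30.0
```

Request:
jog_arm(plan=[1,0,0,0,0,0,0,1,0,0,0,0,0,0])

```text
time: 26.9
position: [0.6056, 0.2274, 0.0285]
tcp_rot: [0.089, 0.996, -0.0, -0.0]
ft_force: [-3.7, -1.8, 5.7]
width: 0.0338
finger_force: 30.0
```

Seated, with light contact. Opening fully, then rising.

Request:
jog_arm(plan=[-1,0,0,0,0,0,0,-1,0,0,0,0,0,0,-1,0,0,0,0,0,0,-1,0,0,0,0,0,0,-1,0,0,0,0,0,0,-1,0,0,0,0,0,0,-1,0,0,0,0,0,0,-1,0,0,0,0,0,0])

```text
time: 27.57
position: [0.6059, 0.2274, 0.028]
tcp_rot: [0.09, 0.996, 0.0, 0.0]
ft_force: [0.3, 0.1, -0.6]
width: 0.0826
finger_force: 0.0
```

Request:
jog_arm(plan=[-1,0,0,-1,0,0,0,-1,0,0,-3,0,0,0,-1,0,0,-6,0,0,0,-1,0,0,-10,0,0,0,-1,2,0,-14,0,0,0,-1,6,0,-18,0,0,0,-1,10,0,-20,0,0,0,-1,12,0,-20,0,0,0])

```text
time: 28.23
position: [0.488, 0.2491, 0.2322]
tcp_rot: [0.09, 0.996, 0.001, 0.003]
ft_force: [-0.3, 1.6, 0.8]
width: 0.092
finger_force: 0.0
```

Request:
jog_arm(plan=[-1,4,0,0,0,0,0,-1,6,0,0,0,0,0,-1,6,0,0,0,0,0,-1,6,0,0,0,0,0,-1,6,0,0,0,0,0,-1,6,0,0,0,0,0])

```text
time: 28.73
position: [0.4299, 0.2593, 0.2281]
tcp_rot: [0.09, 0.996, 0.0, 0.0]
ft_force: [-0.2, -0.5, -0.6]
width: 0.0913
finger_force: 0.0
```

```bash
python3 -c "
from h import *
platter()
a=snap('scene')['img'][120:390,200:440];b=snap('side')['img'][150:380,230:430]
cv2.imwrite('pics/c12.png',np.hstack([cv2.resize(a,(400,450)),cv2.resize(b,(391,450))]))"
```

```text
scene platter -2.486567902666671
side platter -2.6047335468418638
```

View pics/c12.png

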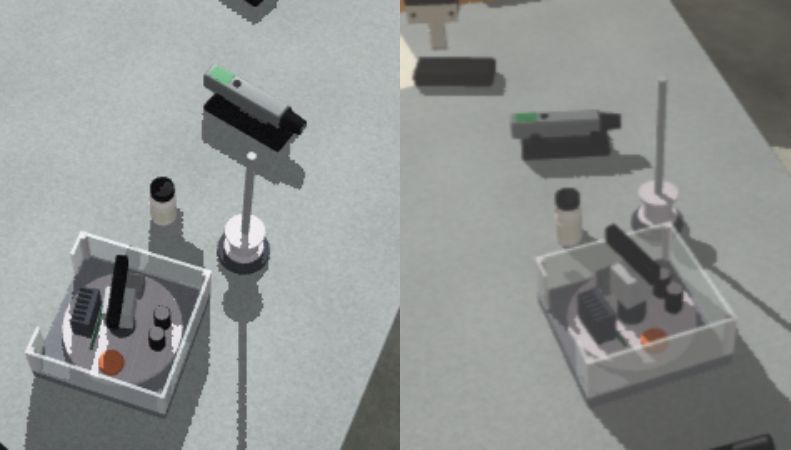

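The thermometer lies level in its cradle, the handle is on the shaft, the platter is at about -2.5°, and the bystanders look undisturbed.

```bash
python3 -c "
from h import *
print(hand_in())"
```

```text
the job is handed in; nothing more can be done
None
```

I handed the job in with the handle down on the shaft, the heat sink facing out (turntable about 2.5° off square), the lens held about 50 mm off its face for over 2 s, and the thermometer back in its cradle; the hand-in gave no verdict.

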